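Swing the filling tray under the dispenser nozzle and clamp it

ROBOT

A 6-joint arm with a two-finger parallel gripper is mounted at the origin on the work surface. World frame = base frame: x ahead of the robot, y to its left, z up, the work surface at z = 0. Lengths are in mm, angles in degrees, forces in N, time in s.
With the tool pointing down it reaches from about 300 to 850 mm from the base axis. Payload 4.2 kg.
Tool frame: the origin (TCP) lies midway between the tips of the shut fingers; the grasp point (between the pads) lies 19 mm behind it (env.grip_point_offset is the distance from the TCP to the grasp point, in mm); z points along the fingers, x is the direction in which the jaws open and shut, and the axes are right-handed (so a half turn about z gives the same grasp; the last joint's range is limited). The gripper opens to 91 mm and grips with 3 to 60 N. Pads are 32 mm wide; open, the fingers measure 118 mm over their backs; the gripper's body (76 mm by 178 mm) begins 60 mm behind the grasp point.
Start: joints at [68.297, 18.312, 89.639, -0, 72.044, -1.146], TCP at [201.915, 538.399, 213.976] pointing down, gripper open.
Joint ranges: [-177.97, 177.97], [-48.28, 115.42], [12.27, 149.76], [-77.06, 257.06], [2.81, 150.46], [-146.56, 146.56]. Speed limits (degrees/s): [147.25, 147.25, 180, 180, 180, 180].

INTERFACE

Orientations are given as [roll, pitch, yaw] about the fixed x, y, z axes, in that order (R = Rz(yaw) Ry(pitch) Rx(roll)).
In Python, from workcell import env gives the robot as it stands.
- The arm moves only by the shell command python3 -m pendant 'ROWS' [FORCE]. ROWS is JSON, a list of rows, each an object with "xyz": the shift along the tool's x, y, z in m, a list of three; "roll": the turn about the tool's z in degrees; "jaw": the closure, from 0 (fully open) to 1 (shut). A call has exactly 8 rows; each row is the pose to reach, as a shift and turn from the pose commanded when the call began, along the tool's axes at that moment; what a row does not reach only later rows make up. A row lasts 1/8 s, in which the tool goes at most 62.5 mm and 10.7 degrees, less where a joint would pass 70% of its speed; a pose out of reach is approached as far as the arm can. A call with a gripper value outside its range is refused whole. The fingers move at their own pace and stop on an object; FORCE is the grip in N (left out, the last holds). Time passes only in rows, so rows that repeat a pose let the fingers close, or fill a call up. It gives the time, the measured TCP pose, the force and the opening at its end, in the units of the state.
- env.state(): the state, without advancing time (a new reading comes with each control period).
- env.grab_frame(name): name is "scene" or "top" or "wrist"; returns (picture, depth): 480x640x3 uint8, blue, green, red; 480x640 float32, mm along the optical axis (not along the pixel's ray), 0 where there is no reading.
- env.camera_params(name): a dict with "camera_matrix" (3x3 intrinsics, pixels), "cam_to_world" (4x4, takes a point from camera to world coordinates); the wrist camera has in their place "hand_eye" (4x4, takes a point from camera to tool coordinates, whose origin is the TCP and whose axes are the tool frame's). Camera axes: x right, y up, looking along -z (the intrinsics and any distortion apply to the point x, -y, -z); pixel columns grow to the right and rows downward; lengths in mm; the calibration is good to about 2 mm. A picture is of the moment at which its call begins: read the wrist's pose just before it. camera_params takes no time and is no camera call.
- env.job_done(): hands the job in, once; it reports no verdict.
The state is a dict: "time_s": time; "qpos": joint angles; "qvel": joint speeds; "effort": joint torques, N m; "ee_pos": TCP position; "ee_rot": TCP orientation; "force": force on the tool from outside, world axes, zero at the start; "torque": the same for the moment, N m; "gripper_width": finger opening in mm.
Only numpy, scipy, OpenCV 4.12 (cv2) and the standard library are available. Lean on these libraries where they do the work, as an engineer would, in place of code of your own. Each camera call takes 0.05 s, during which the arm holds its last target. There are 200 camera calls.

TASK

Push the aluminium swing tray round on its pivot until the beaker standing on it is under the white dispenser nozzle and the green line on the tray points along the green line on the base plate. Then turn the red wing nut on the pivot clockwise (seen from above), about a quarter turn, until it stops, and let go. Keep the beaker upright and do not touch it, and do not shift or knock over the bottles and other vessels nearby.

Things in the scene. Friction and masses are not known exactly. Their poses are not given: they have to be found in the camera images.
- station: Fixed station: grey base plate, 4 mm thick. Origin on the tray's pivot axis at bench height, z up. A green line (10 mm wide) on the plate runs along its +y axis, 191 to 246 mm from the pivot. A grey cone foot (62 mm radius, 85 mm high) at x 165, y 20 mm carries a white post 300 mm high and, 262 mm up, a level arm that ends over x 0, y 105 mm, where the nozzle hangs.
- nozzle_tip (a point): Lower end of the thin white nozzle (12 mm in diameter, blue collar 32 mm wide starting 60 mm above the tip), 150 mm above the bench, 105 mm from the pivot axis along the station's +y. Fixed to the station.
- tray: Aluminium swing tray. Origin on the pivot axis at bench height; x along its centre line to the free end. Spans x -30 to 180, y -50 to 50 mm; underside 14, floor 18, rim top 38 mm up. Right when its x lies along the station's +y; starts 0.45 to 0.9 rad counter-clockwise of that, so push its +y side. Friction 0.25 N m, stays where left, no stop at the right heading. Green line at free end.
- tray_corner (a point): Point on the outside of the tray's long rim on its +y side (the side towards the robot), 15 mm short of the free end's corner, 26 mm above the bench: a good place to push. In the tray's frame x = 165, y = 50 mm.
- beaker_center (a point): Centre, half-way up, of the open amber beaker (64 mm across, 75 mm tall, 0.1 to 0.2 kg), standing loose on the tray floor on a blue disc 105 mm from the pivot, its mouth up, its rim 93 mm above the bench. z is the beaker's own axis.
- nut (a joint): Turn of the red wing nut, rad: 0 to 0.25 (loose) at the start, grows clockwise seen from above, stop (tight) at 1.3. Friction about 0.1 N m. Turning it does not move the tray.
- nut_grip (a point): Centre of the red wing nut's grip bar, on the pivot axis 63 mm above the bench. Bar 66 mm long along its x axis, 15 mm thick along its y axis, from 49 to 77 mm above the bench. It turns with the nut.
- wash_bottle: White bottle with blue cap, 66 mm across, 150 mm tall, a bystander. Origin at the centre of its underside.
- reagent_bottle: Amber jar, 72 mm across, 120 mm tall, a bystander. Origin at the centre of its underside.
- filter_capsule: Blue filter capsule, 56 mm across, 105 mm tall, standing, a bystander. Origin at the centre of its underside.
- dish: Small blue bowl, 68 mm across, 30 mm tall, standing on the station's base plate, a bystander. Origin at the centre of its underside.
- spare_beaker: White empty beaker, 60 mm across, 70 mm tall, a bystander. Origin at the centre of its underside.
- beaker: The same amber beaker as a body, origin at the centre of its underside.
There are look-alikes about, which are no part of the job. Leave any pink or turquoise look-alike of the beaker alone.

How it is judged:
By the outcome, as a careful person would: the job done as asked, in the order asked, and still so for the second after the job is handed in, with the robot touching nothing.
It also fails if it takes over 64 s, if anything falls off the work surface, if the arm or the gripper's body presses on something with over 40 N, if the wrist force passes 120 N, or if a joint passes its speed limit or range.

## Working session

There is one attempt and no reset: what is moved stays moved. The work goes in short steps, Python scripts to look and compute and a shell command to move; the robot and the scene stay as the last step left them, time stands still between calls to the robot, and variables do not carry over. Pictures are saved under pics/ and viewed, about 8 in all and at most 12, crops included, and the job is handed in when it is done.

```bash
mkdir -p pics; ls; python3 - <<'E'
from workcell import env
import cv2,numpy as np
for n in ("scene","top"):
    p,d=env.grab_frame(n); cv2.imwrite(f"pics/{n}0.png",p); np.save(f"{n}0.npy",d)
    c=env.camera_params(n); print({k:np.round(v,3).tolist() if not isinstance(v,str) else v for k,v in c.items()})
print(env.state(), env.grip_point_offset)
E
```

```text
pics
{'camera_matrix': [[471.762, 0.0, 324.725], [0.0, 471.762, 236.058], [0.0, 0.0, 1.0]], 'cam_to_world': [[0.412, -0.761, 0.501, 1119.244], [0.911, 0.352, -0.214, -279.317], [-0.013, 0.545, 0.838, 1044.898], [0.0, 0.0, 0.0, 1.0]]}
{'camera_matrix': [[476.403, 0.0, 322.382], [0.0, 476.403, 235.891], [0.0, 0.0, 1.0]], 'cam_to_world': [[0.001, 0.998, -0.066, 516.505], [-1.0, 0.001, -0.004, -57.911], [-0.004, 0.066, 0.998, 1057.802], [0.0, 0.0, 0.0, 1.0]]}
{'time_s': 0.1, 'qpos': array([ 6.82978236e+01,  1.83485336e+01,  8.96995450e+01,  8.22343253e-04,
        7.20438778e+01, -1.14769431e+00]), 'qvel': array([-0.06338161, -0.0984011 , -0.15400384, -0.03901862, -0.02046079,
       -0.06146194]), 'effort': array([-4.11258516e-04, -4.13341892e+01, -2.32508665e+01,  7.28957285e-02,
        4.22726444e-02, -5.57999897e-05]), 'ee_pos': array([201.72583822, 537.97039627, 213.19791161]), 'ee_rot': array([-1.79997376e+02,  9.19222583e-02,  6.94452658e+01]), 'force': array([ 0.43880611, -0.44860737,  0.65794919]), 'torque': array([0.00356183, 0.00024237, 0.00718849]), 'gripper_width': 91.25848340332557} 18.8
```

View pics/top0.png

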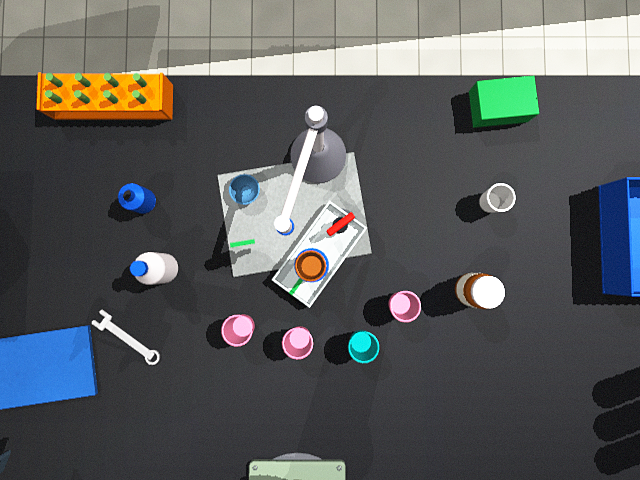

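View pics/scene0.png

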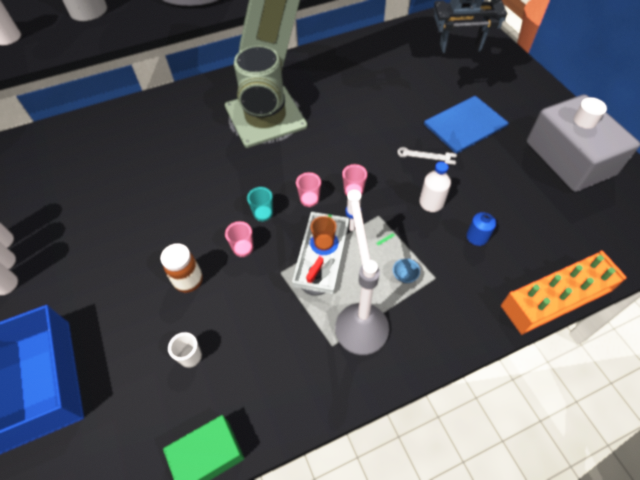

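The top view shows the amber beaker at (311,265) on the tray. The red nut is at (341,224), the base green line at (242,243), the tray green line at (296,286) and the nozzle at (285,225). The look-alikes are pink at (238,330), (297,343) and (405,306), and turquoise at (364,347). The amber vessel on the tray's blue disc is the beaker that fits the description.

```bash
cat > h.py <<'E'
import cv2,numpy as np
from workcell import env
def setup(n):
    c=env.camera_params(n); 
    if n=="wrist":
        from scipy.spatial.transform import Rotation as R
        s=env.state(); T=np.eye(4); T[:3,:3]=R.from_euler('xyz',s['ee_rot'],degrees=True).as_matrix(); T[:3,3]=s['ee_pos']
        return c['camera_matrix'],T@c['hand_eye']
    return c['camera_matrix'],c['cam_to_world']
def onplane(K,T,uv,z):
    uv=np.atleast_2d(np.float64(uv)); r=np.c_[(uv[:,0]-K[0,2])/K[0,0],-(uv[:,1]-K[1,2])/K[1,1],-np.ones(len(uv))]@T[:3,:3].T
    return T[:3,3]+r*((z-T[2,3])/r[:,2])[:,None]
def cloud(K,T,d):
    v,u=np.mgrid[:480,:640]; P=np.stack([(u-K[0,2])/K[0,0]*d,-(v-K[1,2])/K[1,1]*d,-d],-1)
    return P@T[:3,:3].T+T[:3,3]
def mask(p,h0,h1,s=120,v=50): return cv2.inRange(cv2.cvtColor(p,cv2.COLOR_BGR2HSV),(h0,s,v),(h1,255,255))>0
E
python3 - <<'E'
from h import *
p=cv2.imread("pics/top0.png");d=np.load("top0.npy");K,T=setup("top");P=cloud(K,T,d)
H,W=np.mgrid[:480,:640]
def box(u0,u1,v0,v1): return (W>=u0)&(W<=u1)&(H>=v0)&(H<=v1)
def pc(m):
    q=np.c_[W[m],H[m]].astype(float);c=q.mean(0);_,_,vt=np.linalg.svd(q-c);return c,vt[0],m.sum()
for name,m,z in (("nut",(mask(p,0,6)|mask(p,174,180))&box(320,360,205,245),77),("baseline",mask(p,50,75)&box(225,260,235,250),4),("trayline",mask(p,50,75)&box(280,310,275,300),18)):
    c,a,n=pc(m);A,B=onplane(K,T,[c-8*a,c+8*a],z);C=onplane(K,T,c,z)[0]
    print(name,n,c.round(1),C.round(1),"ang",np.degrees(np.arctan2(*(B-A)[1::-1])).round(1),"depth",np.median(P[m],0).round(1))
for name,uv in dict(wash=(160,268),reagent=(484,291),capsule=(133,198),dish=(243,190),spare=(498,198),pink1=(238,330),pink2=(297,343),pink3=(405,306),turq=(364,347),beaker=(311,265),tip=(284,225),postfoot=(318,160),rimcornerL=(274,281),rimcornerR=(309,306),rimR2=(366,230),rimtop=(330,203)).items():
    print(name,P[uv[1],uv[0]].round(0))
E
```

```text
nut 250 [340.2 223.6] [606.6 -91.1  77. ] ang 127.6 depth [607.5 -90.7  76.6]
baseline 103 [242.  242.8] [570.3 124.2   4. ] ang 99.4 depth [570.  124.2   5.1]
trayline 72 [295.3 286.5] [474.7   4.7  18. ] ang 143.2 depth [474.8   5.2  18.8]
wash [515. 272. 100.]
reagent [ 471. -371.  120.]
capsule [658. 335.  88.]
dish [688. 122.   9.]
spare [ 671. -445.    3.]
pink1 [379. 131.   4.]
pink2 [352.   1.   5.]
pink3 [ 432. -236.    3.]
turq [ 343. -145.    5.]
beaker [521. -30.  25.]
tip [586.   8. 273.]
postfoot [740. -45.  75.]
rimcornerL [486.  53.   1.]
rimcornerR [434. -26.  33.]
rimR2 [ 599. -151.    5.]
rimtop [655. -70.  37.]
```

```bash
cat >> h.py <<'E'
def rel(xyz,yaw):
    "shift in tool axes (m) and roll from the measured pose to a tool-down pose"
    from scipy.spatial.transform import Rotation as R
    s=env.state(); M=R.from_euler('xyz',s['ee_rot'],degrees=True).as_matrix()
    return (M.T@(np.array(xyz)-s['ee_pos'])/1000).round(4).tolist(), round(s['ee_rot'][2]-yaw,1)
def tray(x,y,head,piv=(607,-91)):
    a=np.radians(head);return [piv[0]+x*np.cos(a)-y*np.sin(a),piv[1]+x*np.sin(a)+y*np.cos(a)]
E
python3 -m pendant '[{"xyz":[-0.04,0.034,0],"roll":9,"jaw":1},{"xyz":[-0.08,0.068,0],"roll":18,"jaw":1},{"xyz":[-0.12,0.102,0],"roll":27,"jaw":1},{"xyz":[-0.16,0.136,0],"roll":36,"jaw":1},{"xyz":[-0.2,0.17,0],"roll":45,"jaw":1},{"xyz":[-0.24,0.204,0],"roll":54,"jaw":1},{"xyz":[-0.28,0.238,0],"roll":63,"jaw":1},{"xyz":[-0.32,0.272,0],"roll":72,"jaw":1}]' 20
python3 -c "
from h import *
print(env.state()['qpos'].round(1),env.camera_params('wrist')['hand_eye'].round(2))
print(rel(tray(165,96,144)+[120],-36))"
```

```text
time_s: 1.1
ee_pos: [344.3, 141.6, 213.9]
ee_rot: [-180.0, -0.0, -2.8]
force: [0.6, 0.1, -0.2]
gripper_width: 14.2
[ 20.6  -0.4 112.8   0.   67.5  23.4] [[   1.     -0.     -0.      1.15]
 [  -0.     -0.95   -0.3   -84.82]
 [  -0.      0.3    -0.95 -169.66]
 [   0.      0.      0.      1.  ]]
([0.0832, 0.2095, 0.0938], np.float64(33.2))
```

```bash
python3 -c "
from h import *
print(tray(174,100,144),rel(tray(174,100,144)+[110],54))
d=np.load('top0.npy');K,T=setup('top');P=cloud(K,T,d)
for u,v in ((238,330),(297,343),(405,306),(364,347)):print(P[v-22:v+23,u-22:u+23,2].max().round())"
```

```text
[np.float64(407.4525177495118), np.float64(-69.62706553860438)] ([0.0735, 0.2079, 0.1038], np.float64(-56.8))
1058.0
1058.0
1058.0
1058.0
```

```bash
python3 -m pendant '[{"xyz":[0.011,0.03,0.0],"roll":-9,"jaw":1},{"xyz":[0.023,0.065,0.0],"roll":-18,"jaw":1},{"xyz":[0.035,0.1,0.0],"roll":-27,"jaw":1},{"xyz":[0.047,0.135,0.02],"roll":-36,"jaw":1},{"xyz":[0.059,0.17,0.05],"roll":-45,"jaw":1},{"xyz":[0.0735,0.208,0.08],"roll":-54,"jaw":1},{"xyz":[0.0735,0.208,0.1],"roll":-57,"jaw":1},{"xyz":[0.0735,0.208,0.1],"roll":-57,"jaw":1}]'
python3 - <<'E'
from h import *
print(env.state()['qpos'].round(1))
for n in("wrist","scene"):
    K,T=setup(n);p,d=env.grab_frame(n);cv2.imwrite(f"pics/{n}1.png",p);np.save(f"{n}1.npy",d)
P=cloud(*setup("scene"),d)
for u,v in ((308,176),(354,168),(239,226),(260,191)):
    q=P[v-8:v+20,u-14:u+15,2];print(np.percentile(q,95).round())
a=cv2.imread("pics/wrist1.png");b=p[100:340,180:500];cv2.imwrite("pics/both1.png",np.hstack([cv2.resize(a,(400,300)),cv2.resize(b,(400,300))]))
E
```

```text
time_s: 2.1
ee_pos: [406.9, -67.9, 112.5]
ee_rot: [-179.8, 0.1, 54.3]
force: [0.3, 0.3, -0.2]
gripper_width: 0.6
[-11.1   9.7 118.1   0.   52.5 -65.4]
235.0
74.0
75.0
74.0
```

View pics/both1.png

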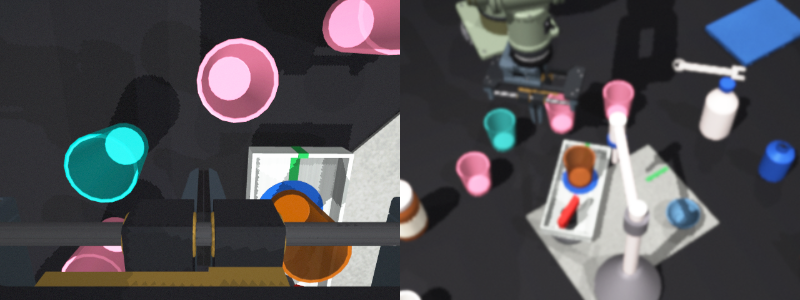

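The wrist view shows the tray end and the amber beaker at (305,240), with clear floor under the fingers. In the scene view the hand is above the bench, next to the look-alikes, which are 75 mm tall and so pass under the gripper's body.

```bash
python3 -m pendant '[{"xyz":[0,0,0.02],"roll":0,"jaw":1},{"xyz":[0,0,0.045],"roll":0,"jaw":1},{"xyz":[0,0,0.07],"roll":0,"jaw":1},{"xyz":[0,0,0.088],"roll":0,"jaw":1},{"xyz":[0.008,0,0.088],"roll":0,"jaw":1},{"xyz":[0.016,0,0.088],"roll":0,"jaw":1},{"xyz":[0.024,0,0.088],"roll":0,"jaw":1},{"xyz":[0.028,0,0.088],"roll":0,"jaw":1}]'
python3 -c "
from h import *
for h in range(144,96,-4):print(h,rel(tray(174,63.5,h)+[24],h-90))"
```

```text
time_s: 3.2
ee_pos: [425.6, -44.5, 26.6]
ee_rot: [179.9, -0.1, 54.5]
force: [-0.4, 0.7, 0.9]
gripper_width: 0.4
144 ([0.0055, 0.0001, 0.0026], np.float64(0.5))
140 ([0.0178, -0.0038, 0.0026], np.float64(4.5))
136 ([0.0304, -0.0068, 0.0026], np.float64(8.5))
132 ([0.0431, -0.009, 0.0026], np.float64(12.5))
128 ([0.056, -0.0102, 0.0026], np.float64(16.5))
124 ([0.0689, -0.0106, 0.0026], np.float64(20.5))
120 ([0.0818, -0.01, 0.0026], np.float64(24.5))
116 ([0.0947, -0.0086, 0.0026], np.float64(28.5))
112 ([0.1074, -0.0062, 0.0027], np.float64(32.5))
108 ([0.1199, -0.003, 0.0027], np.float64(36.5))
104 ([0.1322, 0.0011, 0.0027], np.float64(40.5))
100 ([0.1441, 0.006, 0.0027], np.float64(44.5))
```

```bash
python3 -m pendant '[{"xyz":[0.0055,0,0.001],"roll":0.5,"jaw":1},{"xyz":[0.011,-0.002,0.001],"roll":2.5,"jaw":1},{"xyz":[0.018,-0.004,0.001],"roll":4.5,"jaw":1},{"xyz":[0.024,-0.0055,0.001],"roll":6.5,"jaw":1},{"xyz":[0.0304,-0.007,0.001],"roll":8.5,"jaw":1},{"xyz":[0.037,-0.008,0.001],"roll":10.5,"jaw":1},{"xyz":[0.043,-0.009,0.001],"roll":12.5,"jaw":1},{"xyz":[0.0495,-0.0097,0.001],"roll":14.5,"jaw":1}]'
python3 -c "
from h import *
for h in range(130,96,-2):print(h,rel(tray(174,63.5,h)+[24],h-90))"
```

```text
time_s: 4.2
ee_pos: [445.3, 0.9, 24.9]
ee_rot: [-180.0, 0.0, 39.9]
force: [-0.2, -1.4, 0.9]
gripper_width: 0.4
130 ([0.0013, 0.0003, 0.0009], np.float64(-0.1))
128 ([0.0074, -0.0018, 0.0009], np.float64(1.9))
126 ([0.0136, -0.0037, 0.0009], np.float64(3.9))
124 ([0.0198, -0.0054, 0.0009], np.float64(5.9))
122 ([0.0261, -0.0069, 0.0009], np.float64(7.9))
120 ([0.0325, -0.0081, 0.0009], np.float64(9.9))
118 ([0.0388, -0.0092, 0.0009], np.float64(11.9))
116 ([0.0453, -0.01, 0.0009], np.float64(13.9))
114 ([0.0517, -0.0106, 0.0009], np.float64(15.9))
112 ([0.0581, -0.0109, 0.0009], np.float64(17.9))
110 ([0.0646, -0.0111, 0.0009], np.float64(19.9))
108 ([0.0711, -0.011, 0.0008], np.float64(21.9))
106 ([0.0775, -0.0106, 0.0008], np.float64(23.9))
104 ([0.084, -0.0101, 0.0008], np.float64(25.9))
102 ([0.0904, -0.0093, 0.0008], np.float64(27.9))
100 ([0.0968, -0.0083, 0.0008], np.float64(29.9))
98 ([0.1031, -0.0071, 0.0008], np.float64(31.9))
```

```bash
python3 -m pendant '[{"xyz":[0.0088,-0.002,0],"roll":2,"jaw":1},{"xyz":[0.018,-0.005,0],"roll":5,"jaw":1},{"xyz":[0.0276,-0.0071,0],"roll":8,"jaw":1},{"xyz":[0.037,-0.009,0],"roll":11,"jaw":1},{"xyz":[0.0468,-0.0103,0],"roll":14,"jaw":1},{"xyz":[0.0564,-0.0108,0],"roll":17,"jaw":1},{"xyz":[0.0661,-0.0111,0],"roll":20,"jaw":1},{"xyz":[0.0757,-0.0108,0],"roll":23,"jaw":1}]'
cat > look.py <<'E'
import sys
from h import *
n=sys.argv[1]
p,d=env.grab_frame("top");cv2.imwrite(f"pics/top{n}.png",p);K,T=setup("top");P=cloud(K,T,d);H,W=np.mgrid[:480,:640]
def pc(m):
    q=np.c_[W[m],H[m]].astype(float);c=q.mean(0);_,_,vt=np.linalg.svd(q-c);return c,vt[0],m.sum()
B=(W>210)&(W<380)&(H>170)&(H<310)
g=mask(p,50,75)&B; k,l,st,ce=cv2.connectedComponentsWithStats(g.astype(np.uint8))
piv=np.array([607,-91])
for i in range(1,k):
    if st[i,4]<15: continue
    c,a,m=pc(l==i);z=18 if P[l==i][:,2].mean()>12 else 4
    A,D=onplane(K,T,[c-8*a,c+8*a],z);C=onplane(K,T,c,z)[0]
    print("green",m,c.round(0),C.round(1),"line ang",np.degrees(np.arctan2(*(D-A)[1::-1])).round(1),"from pivot",np.degrees(np.arctan2(*(C[:2]-piv)[::-1])).round(2),np.hypot(*(C[:2]-piv)).round(1),"z",np.median(P[l==i][:,2]).round(1))
m=(mask(p,0,6)|mask(p,174,180))&B&(W>320)&(H<245)
if m.sum()>20:
    c,a,k=pc(m);A,D=onplane(K,T,[c-8*a,c+8*a],77);print("nut",k,c.round(1),onplane(K,T,c,77)[0].round(1),np.degrees(np.arctan2(*(D-A)[1::-1])).round(1)%180)
E
python3 look.py 2; python3 -c "
import cv2;p=cv2.imread('pics/top2.png')[150:330,190:430];cv2.imwrite('pics/top2c.png',cv2.resize(p,None,fx=3,fy=3))"
```

```text
time_s: 5.2
ee_pos: [496.0, 57.8, 24.8]
ee_rot: [-180.0, 0.1, 16.8]
force: [-1.0, -0.7, 1.3]
gripper_width: 0.0
green 16 [232. 244.] [565.9 144.6  18. ] line ang -89.9 from pivot 99.89 239.1 z 6.8
green 21 [263. 250.] [554.3  76.6  18. ] line ang -76.9 from pivot 107.46 175.7 z 24.9
nut 251 [340.2 223.6] [606.5 -91.   77. ] 127.3
```

View pics/top2c.png

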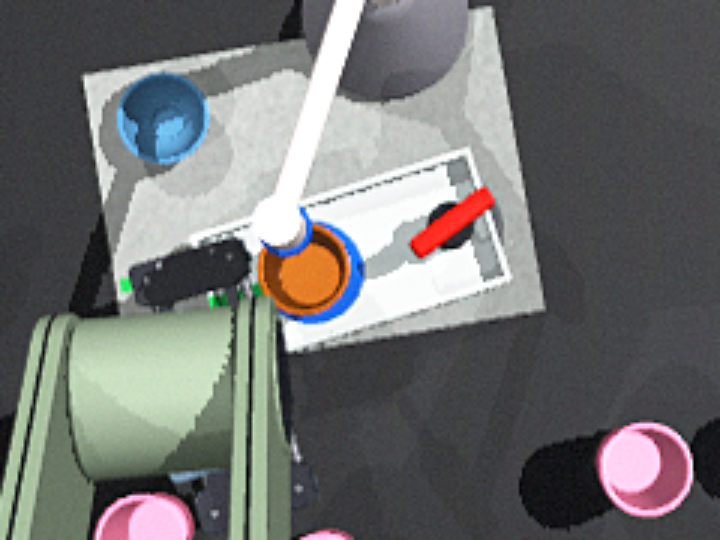

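Tray and beaker are swinging together: beaker at (305,270) in the crop, tray about 7° short of the base line. I'll push to about 1° short, back off and measure with the view unblocked.

```bash
python3 -c "
from h import *
for h in (104,102,101,100):print(h,rel(tray(174,63.5,h)+[24.8],h-90))"
```

```text
104 ([0.0067, -0.0021, 0.0001], np.float64(2.8))
102 ([0.0129, -0.0039, 0.0001], np.float64(4.8))
101 ([0.0161, -0.0047, 0.0001], np.float64(5.8))
100 ([0.0192, -0.0055, 0.0001], np.float64(6.8))
```

```bash
python3 -m pendant '[{"xyz":[0.0045,-0.0014,0],"roll":2,"jaw":1},{"xyz":[0.009,-0.0028,0],"roll":3.5,"jaw":1},{"xyz":[0.013,-0.0039,0],"roll":4.8,"jaw":1},{"xyz":[0.0161,-0.0047,0],"roll":5.8,"jaw":1},{"xyz":[0.0161,-0.0047,0],"roll":5.8,"jaw":1},{"xyz":[0.0161,-0.0047,0],"roll":5.8,"jaw":1},{"xyz":[-0.01,-0.0047,0],"roll":5.8,"jaw":1},{"xyz":[-0.05,-0.0047,-0.02],"roll":5.8,"jaw":1}]'
python3 -m pendant '[{"xyz":[-0.04,0,-0.03],"roll":0,"jaw":1},{"xyz":[-0.08,0,-0.06],"roll":0,"jaw":1},{"xyz":[-0.12,0,-0.06],"roll":0,"jaw":1},{"xyz":[-0.14,0,-0.06],"roll":0,"jaw":1},{"xyz":[-0.14,0,-0.06],"roll":0,"jaw":1},{"xyz":[-0.14,0,-0.06],"roll":0,"jaw":1},{"xyz":[-0.14,0,-0.06],"roll":0,"jaw":1},{"xyz":[-0.14,0,-0.06],"roll":0,"jaw":1}]'
python3 look.py 3; python3 -c "
import cv2;p=cv2.imread('pics/top3.png')[150:330,190:430];cv2.imwrite('pics/top3c.png',cv2.resize(p,None,fx=3,fy=3))"
```

```text
time_s: 6.25
ee_pos: [447.6, 47.4, 44.5]
ee_rot: [180.0, -0.0, 11.2]
force: [-0.5, -0.3, 1.1]
gripper_width: 0.6
time_s: 7.25
ee_pos: [310.8, 20.7, 104.8]
ee_rot: [-180.0, 0.0, 11.2]
force: [0.1, -0.4, 0.9]
gripper_width: 0.7
green 104 [242. 243.] [570.4 124.    4. ] line ang 99.7 from pivot 99.67 218.1 z 4.9
green 69 [266. 242.] [572.4  68.6  18. ] line ang 99.8 from pivot 102.22 163.3 z 19.6
nut 248 [340.2 223.7] [606.4 -91.   77. ] 127.2
```

View pics/top3c.png

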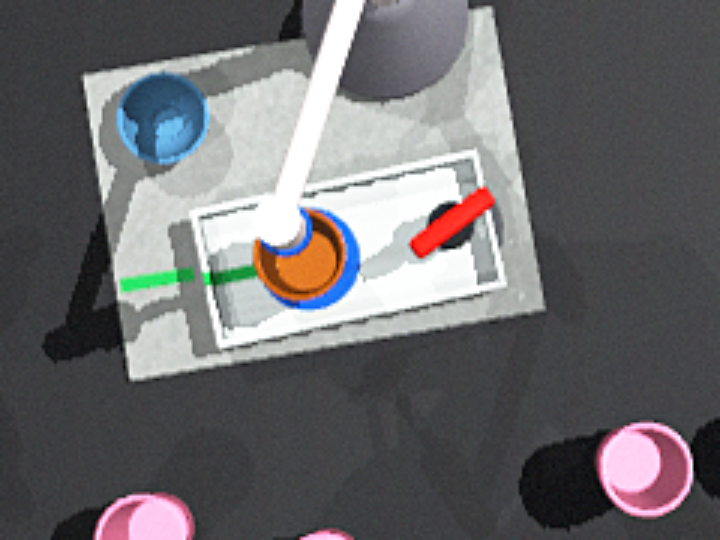

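```bash
cat > rim.py <<'E'
from h import *
from scipy.optimize import least_squares
p,d=env.grab_frame("top");P=cloud(*setup("top"),d)
q=P[(P[...,2]>33)&(P[...,2]<42)&(np.hypot(P[...,0]-607,P[...,1]+91)<200)][:,:2]
def res(a):  # distance to rim rectangle centreline in the tray frame (rim ~3 mm inside edges)
    t=np.radians(a[0]);dx=q-a[1:3];x=dx@[np.cos(t),np.sin(t)];y=dx@[-np.sin(t),np.cos(t)]
    return np.min(np.abs(np.c_[y-48.5,y+48.5,x-178.5,x+28.5]),axis=1)
s=least_squares(res,[102,607,-91],loss="soft_l1",f_scale=2)
print(len(q),s.x.round(2),np.median(res(s.x)).round(2))
b=P[(P[...,2]>88)&(P[...,2]<97)&(np.hypot(P[...,0]-590,P[...,1]-8)<50)][:,:2]
c,r=cv2.minEnclosingCircle(b.astype(np.float32));print("beaker rim",len(b),np.round(c,1),round(r,1))
n=P[(P[...,2]>72)&(P[...,2]<80)&(np.hypot(P[...,0]-607,P[...,1]+91)<45)][:,:2];m=n.mean(0);_,_,v=np.linalg.svd(n-m);print("nut",len(n),m.round(1),np.degrees(np.arctan2(v[0,1],v[0,0]))%180)
E
python3 rim.py
```

```text
797 [103.56 609.17 -89.8 ] 2.33
beaker rim 144 [584.3  12.5] 31.7
nut 221 [607.8 -91.5] 127.15038402227691
```

Both the green line (102.2° against 99.7°) and the beaker rim (102.4°) show the tray about 2.6° short, so I'll push it the rest of the way.

```bash
python3 -c "
from h import *
for y,z in ((110,45),(73,25)):print(rel(tray(174,y,102.3)+[z],11.2))"
```

```text
([0.1559, -0.0048, 0.0597], np.float64(-0.0))
([0.1929, -0.0055, 0.0797], np.float64(-0.0))
```

```bash
python3 -m pendant '[{"xyz":[0.04,-0.001,0.0],"roll":0,"jaw":1},{"xyz":[0.08,-0.002,0.02],"roll":0,"jaw":1},{"xyz":[0.12,-0.004,0.04],"roll":0,"jaw":1},{"xyz":[0.156,-0.005,0.065],"roll":0,"jaw":1},{"xyz":[0.176,-0.005,0.08],"roll":0,"jaw":1},{"xyz":[0.19,-0.0055,0.08],"roll":0,"jaw":1},{"xyz":[0.19,-0.0055,0.08],"roll":0,"jaw":1},{"xyz":[0.19,-0.0055,0.08],"roll":0,"jaw":1}]'
python3 -c "
from h import *
for h in (102.3,101.5,100.5,99.6):print(h,rel(tray(174,63.5,h)+[25],h-90))"
```

```text
time_s: 8.35
ee_pos: [494.9, 62.7, 25.6]
ee_rot: [-180.0, -0.0, 11.1]
force: [-0.1, -0.2, -0.0]
gripper_width: 0.6
102.3 ([0.0133, -0.0003, 0.0006], np.float64(-1.2))
101.5 ([0.0157, -0.0012, 0.0006], np.float64(-0.4))
100.5 ([0.0187, -0.0023, 0.0006], np.float64(0.6))
99.6 ([0.0215, -0.0032, 0.0006], np.float64(1.5))
```

```bash
python3 -m pendant '[{"xyz":[0.006,0,0],"roll":0,"jaw":1},{"xyz":[0.011,0,0],"roll":0,"jaw":1},{"xyz":[0.0145,-0.0008,0],"roll":0,"jaw":1},{"xyz":[0.017,-0.0016,0],"roll":0.5,"jaw":1},{"xyz":[0.0195,-0.0024,0],"roll":1,"jaw":1},{"xyz":[0.0195,-0.0024,0],"roll":1,"jaw":1},{"xyz":[0.0195,-0.0024,0],"roll":1,"jaw":1},{"xyz":[0.0195,-0.0024,0],"roll":1,"jaw":1}]'
python3 rim.py; python3 look.py 4;python3 -c "
from h import *
for h in (102.3,101.5,100.5,99.6):print(h,rel(tray(174,63.5,h)+[25],h-90))"
```

```text
time_s: 9.35
ee_pos: [514.1, 68.9, 24.9]
ee_rot: [-180.0, -0.0, 10.1]
force: [-0.4, 0.1, 0.0]
gripper_width: 0.5
675 [102.7  608.72 -87.37] 3.09
beaker rim 155 [586.   12.9] 31.6
nut 218 [607.8 -91.6] 126.89880534978415
nut 248 [340.2 223.7] [606.4 -91.   77. ] 127.2
102.3 ([-0.0067, 0.0023, -0.0001], np.float64(-2.2))
101.5 ([-0.0043, 0.0014, -0.0001], np.float64(-1.4))
100.5 ([-0.0013, 0.0002, -0.0001], np.float64(-0.4))
99.6 ([0.0014, -0.0008, -0.0001], np.float64(0.5))
```

```bash
python3 -m pendant '[{"xyz":[0.0015,-0.0004,0],"roll":0.5,"jaw":1},{"xyz":[0.003,-0.0008,0],"roll":1,"jaw":1},{"xyz":[0.0045,-0.0014,0],"roll":1.5,"jaw":1},{"xyz":[0.0052,-0.0016,0],"roll":1.7,"jaw":1},{"xyz":[0.0052,-0.0016,0],"roll":1.7,"jaw":1},{"xyz":[0.0052,-0.0016,0],"roll":1.7,"jaw":1},{"xyz":[-0.02,-0.0016,0],"roll":1.7,"jaw":1},{"xyz":[-0.06,-0.0016,-0.02],"roll":1.7,"jaw":1}]'
python3 -m pendant '[{"xyz":[-0.04,0,-0.03],"roll":0,"jaw":1},{"xyz":[-0.08,0,-0.06],"roll":0,"jaw":1},{"xyz":[-0.12,0,-0.09],"roll":0,"jaw":1},{"xyz":[-0.14,0,-0.12],"roll":0,"jaw":1},{"xyz":[-0.14,0,-0.12],"roll":0,"jaw":1},{"xyz":[-0.14,0,-0.12],"roll":0,"jaw":1},{"xyz":[-0.14,0,-0.12],"roll":0,"jaw":1},{"xyz":[-0.14,0,-0.12],"roll":0,"jaw":1}]'
python3 rim.py; python3 look.py 5
python3 - <<'E'
from h import *
p,d=env.grab_frame("scene");a=p[190:350,270:450];b=cv2.imread("pics/top5.png")[170:310,210:390]
cv2.imwrite("pics/both5.png",np.hstack([cv2.resize(a,(400,356)),cv2.resize(b,(400,356))]))
E
```

```text
time_s: 10.45
ee_pos: [455.2, 59.7, 44.5]
ee_rot: [180.0, -0.0, 8.5]
force: [0.1, -0.8, 1.0]
gripper_width: 0.9
time_s: 11.45
ee_pos: [316.4, 39.3, 164.2]
ee_rot: [-180.0, 0.1, 8.4]
force: [-0.4, 0.5, -0.0]
gripper_width: 0.2
783 [101.44 610.05 -88.96] 2.98
beaker rim 149 [589.6  13.6] 31.7
nut 217 [607.8 -91.6] 126.91618694717191
green 65 [265. 238.] [580.7  71.   18. ] line ang 97.4 from pivot 99.21 164.1 z 19.5
green 103 [242. 243.] [569.6 121.8  18. ] line ang 99.4 from pivot 99.98 216.0 z 5.4
nut 247 [340.2 223.7] [606.4 -91.   77. ] 127.1
```

View pics/both5.png

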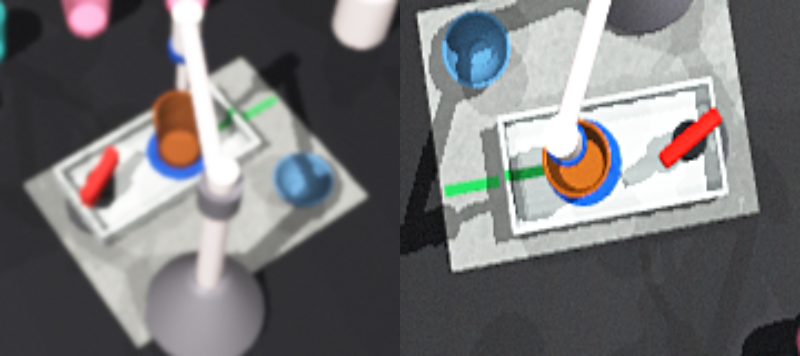

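The tray line is at 99.2° and the beaker at 99.5°, against the base line at 99.7°. In both views the two lines run through each other and the beaker is under the nozzle.

Gripping the nut and turning it would swing the wrist camera through the nozzle, and joint 6 can't reach the opposite grip. So I'll push the far bar end clockwise with shut fingers.

```bash
cat > nutpath.py <<'E'
from h import *
PIV=np.array([607.,-91.3]); YAW=-143
def D(a): return np.array([np.cos(np.radians(a)),np.sin(np.radians(a))])
def centre(b,rc=24,gap=0):
    u,w=D(b),D(b+90); X,Y=D(YAW),D(YAW-90)
    C=[sx*13.5*X+sy*16*Y for sx in(1,-1) for sy in(1,-1)]
    k=min(C,key=lambda c:c@w); off=k@u if abs(b-(-53))>3 else 0
    return PIV+(rc-off)*u+(7.5-k@w+gap)*w
if __name__=="__main__":
    for b in range(-53,-126,-6): print(b,centre(b).round(1),(centre(b)-PIV).round(1))
    print(rel([470,-180,164],YAW))
E
python3 nutpath.py
```

```text
-53 [638.2 -97.8] [31.2 -6.5]
-59 [ 646.2 -112.7] [ 39.2 -21.4]
-65 [ 644.4 -114.5] [ 37.4 -23.2]
-71 [ 642.3 -116.2] [ 35.3 -24.9]
-77 [ 640.1 -117.7] [ 33.1 -26.4]
-83 [ 637.8 -118.9] [ 30.8 -27.6]
-89 [ 635.3 -119.8] [ 28.3 -28.5]
-95 [ 632.8 -120.5] [ 25.8 -29.2]
-101 [ 630.2 -120.9] [ 23.2 -29.6]
-107 [ 627.6 -121.1] [ 20.6 -29.8]
-113 [ 624.9 -121. ] [ 17.9 -29.7]
-119 [ 622.3 -120.6] [ 15.3 -29.3]
-125 [ 619.8 -119.9] [ 12.8 -28.6]
([0.1198, 0.2395, 0.0003], np.float64(151.4))
```

```bash
python3 -m pendant '[{"xyz":[0.01,0.03,0],"roll":10,"jaw":1},{"xyz":[0.025,0.06,0],"roll":20,"jaw":1},{"xyz":[0.04,0.09,0],"roll":30,"jaw":1},{"xyz":[0.055,0.12,0],"roll":40,"jaw":1},{"xyz":[0.07,0.15,0],"roll":50,"jaw":1},{"xyz":[0.085,0.18,0],"roll":60,"jaw":1},{"xyz":[0.1,0.21,0],"roll":70,"jaw":1},{"xyz":[0.12,0.24,0],"roll":80,"jaw":1}]'
python3 -c "
from nutpath import *
print(rel([600,-200,164],YAW))"
```

```text
time_s: 12.6
ee_pos: [470.7, -181.4, 164.5]
ee_rot: [180.0, 0.0, -71.9]
force: [0.6, 0.3, -0.4]
gripper_width: 0.4
([0.0578, -0.1172, 0.0005], np.float64(71.1))
```

```bash
python3 -m pendant '[{"xyz":[0.005,-0.01,0],"roll":10,"jaw":1},{"xyz":[0.015,-0.03,0],"roll":20,"jaw":1},{"xyz":[0.025,-0.05,0],"roll":30,"jaw":1},{"xyz":[0.035,-0.07,0],"roll":40,"jaw":1},{"xyz":[0.045,-0.09,0],"roll":50,"jaw":1},{"xyz":[0.055,-0.11,0],"roll":60,"jaw":1},{"xyz":[0.058,-0.117,0],"roll":70,"jaw":1},{"xyz":[0.058,-0.117,0],"roll":71,"jaw":1}]'
python3 -c "
from nutpath import *
print(rel([655,-99,164],YAW),rel([655,-99,54],YAW),env.state()['qpos'].round(1))
for n in('scene',):
    p,d=env.grab_frame(n);cv2.imwrite('pics/scene6.png',p)
    P=cloud(*setup(n),d);s=np.hypot(P[...,0]-600,P[...,1]+200)
    for z in range(150,420,20):
        m=(P[...,2]>z)&(P[...,2]<z+20)&(s<200);print(z,m.sum(),s[m].max().round() if m.any() else 0,end='; ')"
```

```text
time_s: 13.6
ee_pos: [599.9, -198.4, 164.0]
ee_rot: [179.9, -0.0, -142.5]
force: [-0.4, 0.3, -0.9]
gripper_width: 0.3
([-0.1043, 0.0453, 0.0], np.float64(0.5)) ([-0.1043, 0.0452, 0.11], np.float64(0.5)) [-19.3  25.3  86.1   0.   68.7 123.1]
150 11 18.0; 170 59 22.0; 190 38 22.0; 210 18 200.0; 230 95 92.0; 250 618 200.0; 270 1404 200.0; 290 239 59.0; 310 121 58.0; 330 638 63.0; 350 267 41.0; 370 294 41.0; 390 287 41.0; 410 316 53.0;
```

View pics/scene6.png

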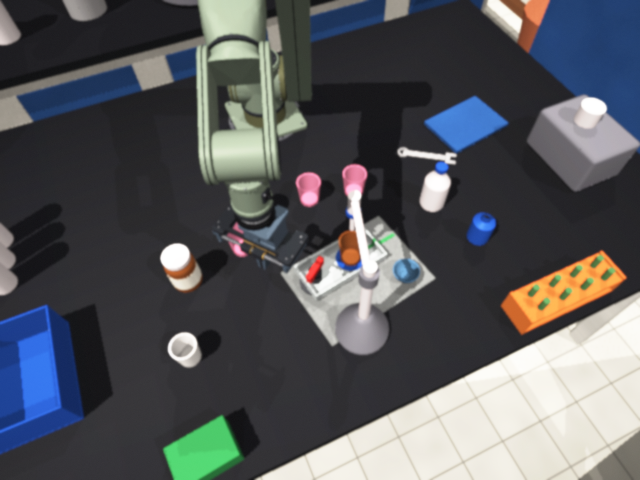

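The hand is at (255,235) and everything stands as before. The wide part of the hand lies 66–126 mm above the TCP, so I'll drop to z 100 here to pass under the nozzle arm (z 262), then move in.

```bash
python3 -m pendant '[{"xyz":[0,0,0.025],"roll":0,"jaw":1},{"xyz":[0,0,0.055],"roll":0,"jaw":1},{"xyz":[0,0,0.066],"roll":0,"jaw":1},{"xyz":[-0.025,0.011,0.066],"roll":0,"jaw":1},{"xyz":[-0.05,0.022,0.066],"roll":0,"jaw":1},{"xyz":[-0.075,0.033,0.066],"roll":0,"jaw":1},{"xyz":[-0.1,0.044,0.066],"roll":0,"jaw":1},{"xyz":[-0.104,0.045,0.066],"roll":0,"jaw":1}]'
python3 -m pendant '[{"xyz":[0,0,0.01],"roll":0,"jaw":1},{"xyz":[0,0,0.02],"roll":0,"jaw":1},{"xyz":[0,0,0.03],"roll":0,"jaw":1},{"xyz":[0,0,0.04],"roll":0,"jaw":1},{"xyz":[0,0,0.044],"roll":0,"jaw":1},{"xyz":[0,0,0.044],"roll":0,"jaw":1},{"xyz":[0,0,0.044],"roll":0,"jaw":1},{"xyz":[0,0,0.044],"roll":0,"jaw":1}]'
python3 -c "
from nutpath import *
for p in ([644.3,-105.9],[646,-112.7],*[centre(b) for b in range(-65,-126,-6)]):print(rel([*p,54],YAW))"
```

```text
time_s: 14.65
ee_pos: [655.6, -98.3, 99.6]
ee_rot: [-180.0, 0.1, -142.4]
force: [-1.3, -0.6, -0.7]
gripper_width: 0.5
time_s: 15.65
ee_pos: [655.1, -99.5, 55.4]
ee_rot: [-180.0, 0.0, -142.6]
force: [0.6, -0.7, 0.5]
gripper_width: 0.6
([0.0124, 0.0015, 0.0014], np.float64(0.4))
([0.0152, -0.005, 0.0014], np.float64(0.4))
([0.0176, -0.0054, 0.0014], np.float64(0.4))
([0.0203, -0.0055, 0.0014], np.float64(0.4))
([0.0229, -0.0053, 0.0014], np.float64(0.4))
([0.0255, -0.0048, 0.0014], np.float64(0.4))
([0.028, -0.0041, 0.0014], np.float64(0.4))
([0.0305, -0.0031, 0.0014], np.float64(0.4))
([0.0328, -0.0019, 0.0014], np.float64(0.4))
([0.035, -0.0004, 0.0014], np.float64(0.4))
([0.037, 0.0013, 0.0014], np.float64(0.4))
([0.0388, 0.0032, 0.0014], np.float64(0.4))
([0.0404, 0.0053, 0.0014], np.float64(0.4))
```

```bash
python3 -m pendant '[{"xyz":[0.006,0.001,0],"roll":0,"jaw":1},{"xyz":[0.0115,-0.002,0],"roll":0,"jaw":1},{"xyz":[0.0152,-0.005,0],"roll":0,"jaw":1},{"xyz":[0.019,-0.0054,0],"roll":0,"jaw":1},{"xyz":[0.0229,-0.0053,0],"roll":0,"jaw":1},{"xyz":[0.0265,-0.0045,0],"roll":0,"jaw":1},{"xyz":[0.03,-0.0033,0],"roll":0,"jaw":1},{"xyz":[0.0305,-0.0031,0],"roll":0,"jaw":1}]'
python3 -m pendant '[{"xyz":[0.001,0.0005,0],"roll":0,"jaw":1},{"xyz":[0.0023,0.0012,0],"roll":0,"jaw":1},{"xyz":[0.0023,0.0012,0],"roll":0,"jaw":1},{"xyz":[0.0023,0.0012,0],"roll":0,"jaw":1},{"xyz":[0.0023,0.0012,0],"roll":0,"jaw":1},{"xyz":[0.0023,0.0012,0],"roll":0,"jaw":1},{"xyz":[0.0023,0.0012,0],"roll":0,"jaw":1},{"xyz":[0.0023,0.0012,0],"roll":0,"jaw":1}]'
python3 look.py 7; python3 - <<'E'
from nutpath import *
for b in range(-95,-126,-6):print(b,rel([*centre(b),54],YAW))
p,d=env.grab_frame("scene");b=cv2.imread("pics/top7.png")[150:290,230:410]
cv2.imwrite("pics/both7.png",np.hstack([cv2.resize(p[200:340,270:450],(400,311)),cv2.resize(b,(400,311))]))
E
```

```text
time_s: 16.65
ee_pos: [634.1, -121.7, 55.4]
ee_rot: [-179.8, 0.1, -142.5]
force: [4.7, -1.2, -1.5]
gripper_width: 0.4
time_s: 17.65
ee_pos: [631.5, -122.4, 55.4]
ee_rot: [-179.7, 0.1, -142.5]
force: [5.2, -1.0, -0.7]
gripper_width: 0.4
green 67 [265. 238.] [580.6  70.9  18. ] line ang 97.2 from pivot 99.26 164.0 z 18.8
green 103 [242. 243.] [570.3 124.2   4. ] line ang 99.4 from pivot 99.69 218.3 z 5.0
nut 117 [339.  224.2] [605.4 -88.5  77. ] 79.9
-95 ([-0.0021, 0.0007, 0.0014], np.float64(0.5))
-101 ([0.0002, 0.002, 0.0014], np.float64(0.5))
-107 ([0.0024, 0.0035, 0.0014], np.float64(0.5))
-113 ([0.0044, 0.0052, 0.0014], np.float64(0.5))
-119 ([0.0062, 0.007, 0.0014], np.float64(0.5))
-125 ([0.0078, 0.0091, 0.0014], np.float64(0.5))
```

View pics/both7.png

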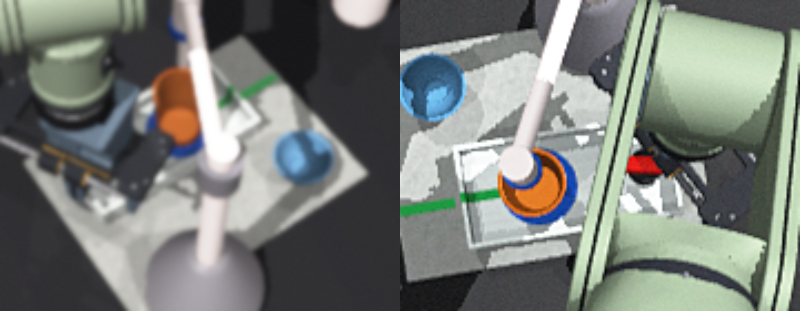

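The hand clears the nozzle, and the nut, at (645,165) in the right half, is now near 80° under a 5 N push. I'll continue in small steps and watch for the stop.

```bash
python3 -m pendant '[{"xyz":[0.001,0.0027,0],"roll":0,"jaw":1},{"xyz":[0.0024,0.0035,0],"roll":0,"jaw":1},{"xyz":[0.0034,0.0043,0],"roll":0,"jaw":1},{"xyz":[0.0044,0.0052,0],"roll":0,"jaw":1},{"xyz":[0.0044,0.0052,0],"roll":0,"jaw":1},{"xyz":[0.0044,0.0052,0],"roll":0,"jaw":1},{"xyz":[0.0044,0.0052,0],"roll":0,"jaw":1},{"xyz":[0.0044,0.0052,0],"roll":0,"jaw":1}]'
python3 -c "
from nutpath import *
for b in range(-107,-136,-4):print(b,rel([*centre(b),54],YAW))"
```

```text
time_s: 18.75
ee_pos: [625.0, -122.1, 55.8]
ee_rot: [-179.6, 0.0, -142.5]
force: [4.5, -5.6, -0.5]
gripper_width: 0.7
-107 ([-0.0026, -0.0008, 0.0018], np.float64(0.5))
-111 ([-0.0013, 0.0003, 0.0018], np.float64(0.5))
-115 ([-0.0, 0.0015, 0.0017], np.float64(0.5))
-119 ([0.0012, 0.0028, 0.0017], np.float64(0.5))
-123 ([0.0023, 0.0042, 0.0017], np.float64(0.5))
-127 ([0.0033, 0.0056, 0.0017], np.float64(0.5))
-131 ([0.0042, 0.0071, 0.0017], np.float64(0.5))
-135 ([0.005, 0.0087, 0.0017], np.float64(0.5))
```

```bash
python3 -m pendant '[{"xyz":[0.0006,0.002,0],"roll":0,"jaw":1},{"xyz":[0.0012,0.0028,0],"roll":0,"jaw":1},{"xyz":[0.0012,0.0028,0],"roll":0,"jaw":1},{"xyz":[0.0012,0.0028,0],"roll":0,"jaw":1},{"xyz":[0.0012,0.0028,0],"roll":0,"jaw":1},{"xyz":[0.0012,0.0028,0],"roll":0,"jaw":1},{"xyz":[0.0012,0.0028,0],"roll":0,"jaw":1},{"xyz":[0.0012,0.0028,0],"roll":0,"jaw":1}]'
python3 look.py 8; python3 rim.py
python3 -c "
from nutpath import *
for b in range(-111,-136,-4):print(b,rel([*centre(b),54],YAW))"
```

```text
time_s: 19.75
ee_pos: [623.1, -121.5, 56.0]
ee_rot: [-179.5, 0.1, -142.5]
force: [5.4, -7.7, -1.0]
gripper_width: 0.3
green 65 [265. 238.] [580.7  71.   18. ] line ang 97.4 from pivot 99.21 164.1 z 19.7
green 104 [242. 243.] [570.4 124.    4. ] line ang 99.7 from pivot 99.67 218.1 z 5.1
nut 91 [338.  223.7] [606.3 -86.5  77. ] 51.80000000000001
586 [100.98 610.14 -89.69] 2.49
beaker rim 152 [589.5  13.4] 31.7
nut 65 [608.4 -85.9] 53.08380668231062
-111 ([-0.0024, -0.0013, 0.002], np.float64(0.5))
-115 ([-0.0011, -0.0001, 0.0019], np.float64(0.5))
-119 ([0.0001, 0.0012, 0.0019], np.float64(0.5))
-123 ([0.0012, 0.0026, 0.0019], np.float64(0.5))
-127 ([0.0022, 0.004, 0.0019], np.float64(0.5))
-131 ([0.0031, 0.0055, 0.0019], np.float64(0.5))
-135 ([0.0039, 0.0071, 0.0019], np.float64(0.5))
```

```bash
python3 -m pendant '[{"xyz":[0.001,0.001,0],"roll":0,"jaw":1},{"xyz":[0.002,0.003,0],"roll":0,"jaw":1},{"xyz":[0.003,0.004,0],"roll":0,"jaw":1},{"xyz":[0.003,0.004,0],"roll":0,"jaw":1},{"xyz":[0.003,0.004,0],"roll":0,"jaw":1},{"xyz":[0.003,0.004,0],"roll":0,"jaw":1},{"xyz":[0.003,0.004,0],"roll":0,"jaw":1},{"xyz":[0.003,0.004,0],"roll":0,"jaw":1}]'
python3 rim.py
python3 -c "
from nutpath import *
for b in range(-119,-136,-4):print(b,rel([*centre(b),54],YAW))"
```

```text
time_s: 20.85
ee_pos: [621.0, -120.9, 56.6]
ee_rot: [-179.2, 0.3, -142.4]
force: [10.1, -9.1, -2.6]
gripper_width: 0.5
607 [101.04 610.18 -89.44] 2.77
beaker rim 150 [589.6  13.4] 31.7
nut 50 [608.1 -85. ] 50.58193460130451
-119 ([-0.0013, -0.0006, 0.0026], np.float64(0.6))
-123 ([-0.0002, 0.0008, 0.0026], np.float64(0.6))
-127 ([0.0008, 0.0022, 0.0026], np.float64(0.6))
-131 ([0.0017, 0.0037, 0.0025], np.float64(0.6))
-135 ([0.0025, 0.0053, 0.0025], np.float64(0.6))
```

```bash
python3 -m pendant '[{"xyz":[0.001,0.001,0],"roll":0,"jaw":1},{"xyz":[0.002,0.002,0],"roll":0,"jaw":1},{"xyz":[0.003,0.003,0],"roll":0,"jaw":1},{"xyz":[0.003,0.003,0],"roll":0,"jaw":1},{"xyz":[0.003,0.003,0],"roll":0,"jaw":1},{"xyz":[0.003,0.003,0],"roll":0,"jaw":1},{"xyz":[0.003,0.003,0],"roll":0,"jaw":1},{"xyz":[0.003,0.003,0],"roll":0,"jaw":1}]'
python3 rim.py
python3 -c "
from h import *
print(env.state()['torque'],env.state()['force'])"
```

```text
time_s: 21.9
ee_pos: [620.7, -120.8, 56.9]
ee_rot: [-178.9, 0.6, -142.5]
force: [17.5, -9.1, -7.2]
gripper_width: 0.2
609 [101.18 610.67 -89.56] 2.72
beaker rim 156 [589.5  13.5] 31.6
nut 41 [607.4 -85.6] 54.000243555818386
[-1.67846287 -3.06246929  0.06716388] [18.13743915 -9.63074434 -7.4955771 ]
```

The finger has stopped moving while the force climbed to 20 N, and the bar is about 74° from its start, so it is on the stop. I'll back away from the bar, lift and withdraw.

```bash
python3 -m pendant '[{"xyz":[-0.004,-0.008,0],"roll":0,"jaw":1},{"xyz":[-0.008,-0.017,0],"roll":0,"jaw":1},{"xyz":[-0.012,-0.025,0],"roll":0,"jaw":1},{"xyz":[-0.012,-0.025,-0.02],"roll":0,"jaw":1},{"xyz":[-0.012,-0.025,-0.042],"roll":0,"jaw":1},{"xyz":[0.015,-0.035,-0.042],"roll":0,"jaw":1},{"xyz":[0.04,-0.043,-0.042],"roll":0,"jaw":1},{"xyz":[0.065,-0.05,-0.042],"roll":0,"jaw":1}]'
python3 -c "
from h import *
print(rel([420,-290,190],-100))"
```

```text
time_s: 22.95
ee_pos: [589.5, -196.0, 96.6]
ee_rot: [180.0, -0.1, -142.5]
force: [-0.0, 0.4, -0.2]
gripper_width: 0.7
([0.1918, 0.0286, -0.0932], np.float64(-42.5))
```

```bash
python3 -m pendant '[{"xyz":[0.02,0,-0.04],"roll":0,"jaw":1},{"xyz":[0.04,0,-0.09],"roll":0,"jaw":1},{"xyz":[0.07,0.005,-0.11],"roll":0,"jaw":1},{"xyz":[0.1,0.01,-0.11],"roll":0,"jaw":1},{"xyz":[0.13,0.015,-0.11],"roll":0,"jaw":1},{"xyz":[0.16,0.02,-0.11],"roll":0,"jaw":1},{"xyz":[0.19,0.028,-0.11],"roll":0,"jaw":1},{"xyz":[0.19,0.028,-0.11],"roll":0,"jaw":1}]'
python3 look.py 9; python3 rim.py; python3 - <<'E'
from h import *
p,d=env.grab_frame("scene");b=cv2.imread("pics/top9.png")
cv2.imwrite("pics/both9.png",np.hstack([cv2.resize(p[160:360,220:470],(400,320)),cv2.resize(b[150:370,110:385],(400,320))]))
E
```

```text
time_s: 23.95
ee_pos: [420.8, -289.0, 206.8]
ee_rot: [179.9, -0.0, -142.7]
force: [0.3, -0.0, 1.3]
gripper_width: 0.8
green 66 [265. 238.] [580.8  70.9  18. ] line ang 96.5 from pivot 99.2 164.0 z 19.7
green 103 [242. 243.] [570.3 124.2   4. ] line ang 99.4 from pivot 99.69 218.3 z 4.8
nut 251 [340.3 223.9] [606.  -91.4  77. ] 61.599999999999994
802 [101.48 610.2  -89.3 ] 2.94
beaker rim 146 [589.7  13.6] 31.6
nut 215 [607.4 -91.6] 61.11098196801869
```

View pics/both9.png

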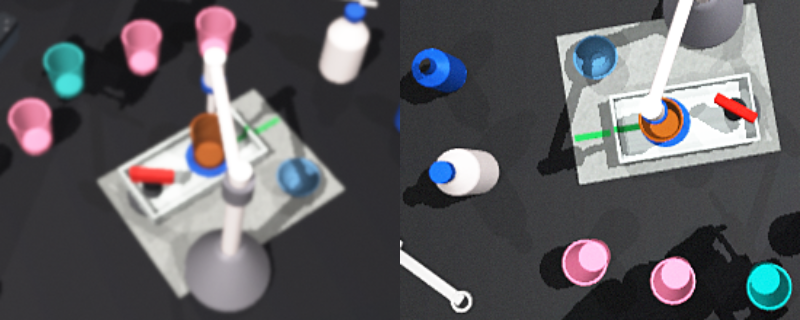

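```bash
python3 -c "
from workcell import env
print(env.job_done())"
```

```text
the job is handed in; nothing more can be done
None
```

The tray is swung round, the beaker is under the nozzle and the nut is on its stop. The job was handed in at about 24 s with the arm well clear and touching nothing.

**Tray:** I pushed its +y rim with shut fingers, finishing in two small corrections. The last check has the tray's green line at 99.2° and the base line at 99.7°, about 0.5° past.

**Beaker:** It is still upright on its disc and was not touched. Its rim centre is about 1 mm from the nozzle axis.

**Nut:** I pushed the bar end instead of gripping it, because turning a grip would have swung the wrist camera through the nozzle. It turned about 66° clockwise. The push then rose to 20 N, straight against the bar, with almost no further movement, so I take it as tight. The camera cannot read its starting angle, so the stop is judged from that force.

**Surroundings:** In the last picture the wash bottle, filter capsule, dish and the three look-alikes in view stand as before. The amber jar, spare beaker and fourth look-alike were outside it. The scene picture taken before the nut was turned, at about 14 s, shows the jar and spare beaker as before, but the arm hid the fourth look-alike there. It does stand upright in the left half of the last picture.

**Disagreement:** A rough fit to the tray rim read 101.5°. It fitted poorly throughout, with residuals of 2–3 mm, so I relied on the line and the beaker rim.

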